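# Take a roll from the covered stand with tongs

### The job

It is snack time at the desk: take the clear cover off the white serving stand by its knob, set it upright on the narrow wooden riser and let go of it. Then pick up the tongs from their rest, close them on the bread roll and lift it at least 10 cm above the stand, touching the roll only with the tongs, never with the gripper, and without letting it fall off the stand or out of the tongs. Finish there, still gripping the closed tongs with the roll held up in them, and leave the other things on the desk where they are.

Things in the scene. Friction and masses are not known exactly. Their poses are not given: they have to be found in the camera images.
- stand: white ceramic serving stand, fixed: round flat top 96 mm across, 40 mm above the desk, on a slim stem and a foot 72 mm across. Origin: centre of its underside on the desk.
- roll: small round golden bread roll, 40 mm across and 36 mm tall, 25 to 50 g, stands under the cover on the stand, within 10 mm of the stand's centre. Its widest part is 13 to 20 mm above its underside. Origin: centre of its underside, z up.
- roll_center (a point): point on the roll's axis, 17 mm above its underside, where the tongs should close on it.
- cover: round clear plastic cover, open below, 80 mm across, wall 3 mm, flat roof 52 mm above its rim, with a dark wooden knob on top, 77 mm high in all, about 90 g. It stands on the stand's top over the roll. Origin: centre of its lower rim, z up.
- cover_knob (a point): middle of the cover's knob: round, 25 mm across and 17 mm tall, 69 mm above the cover's lower rim; its underside is 8 mm above the roof.
- riser: narrow wooden riser (small bench), fixed: board 130 mm long (its x axis) and 50 mm wide (y), flat top 50 mm above the desk, on two legs. Origin: under its centre on the desk. It stands to the left or right of the stand.
- tongs_rest: low green rest, fixed, with two cross bars 23 mm high, 105 mm apart, that carry the tongs by their steel arms (underside of the pads 20 mm above the desk); joined by a 24 mm wide, 6 mm high spine, so a finger on each side can reach down to the desk between the bars. Origin: on the desk midway along the spine, about below the tongs' gripping place. It stands on the side opposite the riser.
- tongs: spring tongs lying on the rest, 204 mm long, 22 mm high, 100 g, balanced near the grip pads. x points from the hinge block to the tips, z up; the two arms spread level along y, held open by springs. Origin: hinge end, middle line, underside. Pinch both black grip pads between the fingers (along the tongs' y) to carry and close them.
- tongs_grip (a point): middle between the two black grip pads (52 mm long, 22 mm high), 75 mm from the tongs' origin along x, 11 mm above the underside. Sprung open the pads are 55 mm wide over their outsides here (50 to 60 along their length). Squeezed to 50 mm they sit firmly in the fingers (6 N) with the tips still about 62 mm apart; 40 mm closes the tips on the roll: then squeeze with 30 N or more.
- tongs_tips (a point): middle between the two red tips (each 34 mm long, 22 mm high; 74 mm apart when sprung open), 170 mm from the tongs' origin along x (95 mm beyond tongs_grip) and 11 mm above the underside.
- tongs_left (a joint): closing angle of the tongs' left arm in rad (the right one moves with it): 0 sprung open, 0.10 when the tips are 40 mm apart, 0.20 with the tips nearly shut.
- mug: beige mug, 80 mm across, stands behind the work on a cork coaster; leave alone.
- mouse: white computer mouse 106 x 60 mm; leave alone.
- phone: black phone 146 x 72 x 8 mm, lies on the left; leave alone.
- stapler: red and black stapler 135 mm long, on the right; leave alone.
- sticky_notes: pad of green and pink sticky notes 77 x 77 x 13 mm; leave alone.
- glue_stick: upright glue stick with a red cap, 88 mm tall; leave alone.
Mind the look-alikes: they are no part of the job. There is more than one size of the tongs; the one meant has the size given above.

How it is judged:
By the outcome, as a careful person would: the job done as asked, in the order asked, and still so for the second after the job is handed in, while the arm keeps its last pose, push and grip.
It also fails if it takes over 56 s, if anything falls off the work surface, if the arm or the gripper's body presses on something with over 40 N, if the wrist force passes 120 N, or if a joint passes its speed limit or range.

### The arm

A 6-joint arm with a two-finger parallel gripper is mounted at the origin on a cart in front of the work surface, level with it; the furniture and walls round the work are solid. World frame = base frame: x ahead of the robot, y to its left, z up, the work surface at z = 0. Lengths are in m, angles in rad, forces in N, time in s.
With the tool pointing down it reaches from about 0.375 to 0.9 m from the base axis. Payload 3.1 kg.
Tool frame: the origin (TCP) lies where the fingers leave the gripper's body, on its centre line; the fingertips stand 73 mm ahead of it and the grasp point (between the pads) lies 54 mm ahead of it; z points along the fingers, y is the line along which they close (so a half turn about z gives the same grasp; the last joint's range is limited). The gripper opens to 85 mm and grips with 20 to 120 N. Pads are 22 mm wide; open, the fingers measure 114 mm over their backs; the gripper's body (76 mm by 85 mm) begins 54 mm behind the grasp point. The pads swing forward as they close: fully open they stand 13 mm farther back than shut.
Start: joints at [1.093, 0.527, 1.433, -0, 1.181, -0.178], TCP at [0.185, 0.597, 0.304] pointing down, gripper open.
Joint ranges: [-3.08, 3.08], [-0.75, 2.2], [0.22, 2.44], [-1.43, 4.57], [0, 2.65], [-2.85, 2.85]. Speed limits (rad/s): [2.79, 2.79, 3.14, 3.14, 3.14, 3.14].

### API

Orientations are given as a unit quaternion [x, y, z, w].
In Python, from station import manip gives the robot as it stands.
- The arm moves only by the tool step_arm, never from a script. Its argument "moves" is one flat list of numbers, 5 for each row, row after row: the opening, from 0 (shut) to 1 (fully open), then the shift along the world's x, y, z scaled (see below), then the turn about the world's z scaled (see below). In form: [fingers, x, y, z, yaw, fingers, x, y, z, yaw, ...]. A call has 1 to 12 rows; each row is the pose to reach, as a shift and turn from the pose commanded when the call began, turning the shorter way round; what a row does not reach only later rows make up. The controller multiplies each number of a shift by 200 mm and each number of a turn by pi rad. A row lasts 1/8 s, in which the tool goes at most 62.5 mm and 10.7 degrees, less where a joint would pass 70% of its speed; a pose out of reach is approached as far as the arm can. A call with a number of a shift or a turn outside -1 to 1 is refused whole. A call with a gripper value outside its range is refused whole. The fingers move at their own pace and stop on an object; "grip_force" is the grip in N (left out, the last holds). Time passes only in rows, so rows that repeat a pose let the fingers close. It gives the time, the measured TCP pose, the force, the opening and the grip force at its end, in the units of the state.
- manip.sense(): the state, without advancing time (a new reading comes with each control period).
- manip.snapshot(name): name is "side" or "top"; returns a dict with "color" (400x640x3 uint8, blue, green, red), "z_map" (400x640 float32, m along the optical axis (not along the pixel's ray), 0 where there is no reading), "fovy" (degrees; the focal length in pixels is half the picture's height over the tangent of half this angle, whatever the lens; pixels are square), "cx", "cy" (the principal point, pixels), "k1" (the pictures are not rectified: a ray, as slopes to the right and down, at radius r is drawn at 1 + k1 r^2 times it, then the intrinsics apply), "R" (3x3) and "t" (3): a world point X has camera coordinates R X + t. Camera axes: x right, y down, z forward; pixel columns grow to the right and rows downward; lengths in m; the calibration is good to about 2 mm. A picture is of the moment at which its call begins.
- manip.sign_off(): hands the job in; it is judged then, once.
The state is a dict: "t": time; "q": joint angles; "qd": joint speeds; "tau": joint torques, N m; "tcp_pos": TCP position; "tool_rot": TCP orientation; "force": force on the tool from outside, world axes, zero at the start; "ft_torque": the same for the moment, N m; "finger_gap": opening from 0.0 (shut) to 1.0 (fully open); "gripper_force": force on a finger pad.
Only numpy, scipy, OpenCV 4.12 (cv2) and the standard library are available. Lean on these libraries where they do the work, as an engineer would, in place of code of your own. Each camera call takes 0.05 s, during which the arm holds its last target. There are 200 camera calls.

## Working session

There is one attempt and no reset: what is moved stays moved. The work goes in short steps, Python scripts to look and compute and a tool call to move; the robot and the scene stay as the last step left them, time stands still between calls to the robot, and variables do not carry over. Pictures are saved under pics/ and viewed, at most 10 in all, crops included, and the job is handed in when it is done.

Besides the shell and the picture viewer there is one more tool, called after "Call:" by a JSON object that holds its "method" and its "body". step_arm: Moves the arm, as the interface text tells. Its arguments: {"type":"object","properties":{"moves":{"type":"array","items":{"type":"number"}},"grip_force":{"type":"number"}},"required":["moves"]}

```bash
mkdir -p pics
cat > h.py <<'E'
import numpy as np,cv2
from station import manip
def snap(n,f=None):
    s=manip.snapshot(n)
    if f: cv2.imwrite('pics/'+f,s['color'])
    return s
def K(s):
    f=200/np.tan(np.radians(s['fovy'])/2)
    return np.array([[f,0,s['cx']],[0,f,s['cy']],[0,0,1.]])
def slopes(s,uv):
    # undistort: drawn = ray*(1+k1 r^2)
    return cv2.undistortPoints(np.array(uv,float).reshape(-1,1,2),K(s),np.array([s['k1'],0,0,0.])).reshape(-1,2)
def onz(s,uv,z):
    r=slopes(s,uv); d=np.c_[r,np.ones(len(r))]@s['R']; o=-s['R'].T@s['t']
    z=np.broadcast_to(z,len(r))
    return o+d*((z-o[2])/d[:,2])[:,None]
def depthpt(s,uv):
    r=slopes(s,uv); zz=np.array([s['z_map'][int(round(v)),int(round(u))] for u,v in uv])
    return (np.c_[r,np.ones(len(r))]*zz[:,None]-s['t'])@s['R']
def proj(s,X):
    return cv2.projectPoints(np.array(X,float).reshape(-1,1,3),cv2.Rodrigues(s['R'])[0],s['t'],K(s),np.array([s['k1'],0,0,0.]))[0].reshape(-1,2)
E
python3 - <<'E'
from h import *
a=snap('top','top0.png');b=snap('side','side0.png')
for s in(a,b): print(s['fovy'],s['k1'],-s['R'].T@s['t'],s['R'].round(2).tolist())
st=manip.sense();print(st['t'],st['tcp_pos'],st['tool_rot'],st['finger_gap'])
E
```

```text
48.36012486740367 -0.000562960776370649 [0.29770597 0.17307389 1.34617834] [[-0.46, -0.89, 0.0], [-0.86, 0.44, -0.26], [0.23, -0.12, -0.97]]
55.90167775947503 0.009995584058535572 [0.52994563 0.82587762 0.80251615] [[-1.0, -0.1, 0.02], [-0.08, 0.66, -0.75], [0.06, -0.75, -0.66]]
0.1 [0.18429101 0.59667456 0.30302645] [ 1.49305099e-01  9.88790675e-01 -9.42786829e-04 -3.15914369e-04] 0.9999576676843073
```

View pics/top0.png

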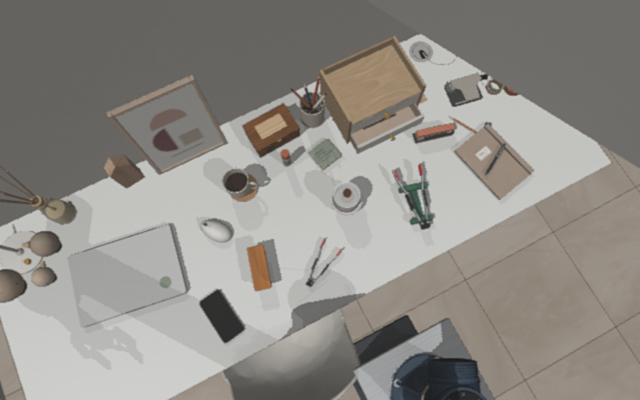

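View pics/side0.png

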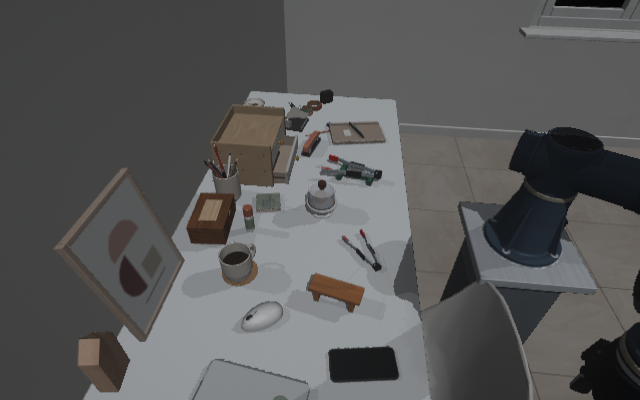

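The top view shows the covered stand at (347,195), the riser at (260,267) and the mug at (238,183). There are two tongs-like candidates: one on the green rest at (415,195), and one lying loose on the desk at (322,262). The one on the rest, on the side opposite the riser, fits the description. In the side view these are at (352,170) and (365,250), the cover is at (321,197) and the riser at (336,290). I'll check the choice in one close crop.

Run:
```python
from h import *
a=cv2.imread('pics/top0.png');b=cv2.imread('pics/side0.png')
A=cv2.resize(a[150:240,320:450],None,fx=6,fy=6,interpolation=cv2.INTER_CUBIC)[:, :780]
B=cv2.resize(b[145:225,290:390],None,fx=7,fy=7,interpolation=cv2.INTER_CUBIC)
cv2.imwrite('pics/c1.png',A);cv2.imwrite('pics/c2.png',B)
s=snap('top');t=snap('side')
def tri(ua,ub):
    P=[]
    for q in(s,t):P.append(np.c_[q['R'],q['t']])
    X=cv2.triangulatePoints(P[0],P[1],slopes(s,[ua]).T,slopes(t,[ub]).T);return (X[:3]/X[3]).T[0]
print('knob',tri((347,193),(322,185)))
def comp(q,lo,hi,box):
    h=cv2.cvtColor(q['color'],cv2.COLOR_BGR2HSV);m=cv2.inRange(h,lo,hi);x0,y0,x1,y1=box
    k=np.zeros_like(m);k[y0:y1,x0:x1]=m[y0:y1,x0:x1];n,l,stt,c=cv2.connectedComponentsWithStats(k)
    return [(np.argwhere(l==i)[:,::-1],stt[i,4],c[i].round(1)) for i in range(1,n) if stt[i,4]>8]
print('knob top',[(c[1],c[2]) for c in comp(s,(0,80,0),(20,255,140),(325,175,370,215))],'side',[(c[1],c[2]) for c in comp(t,(0,80,0),(20,255,140),(300,170,345,220))])
for p,n,c in comp(s,(3,100,60),(18,255,255),(240,235,280,300)):
    print('riser',n,c); 
    d=depthpt(s,p); e=d[(d[:,2]>.043)&(d[:,2]<.058)]; print(len(e),e.mean(0))
    w=onz(s,p[(d[:,2]>.043)&(d[:,2]<.058)],.05)[:,:2].astype(np.float32);print(cv2.minAreaRect(w))
for q,nm,bx in((s,'top',(385,155,440,235)),(t,'side',(315,150,390,190))):
  for lo,hi,l in(((0,120,90),(8,255,255),'red'),((170,120,90),(180,255,255),'red2'),((60,90,20),(95,255,255),'green'),((0,0,0),(180,90,50),'black')):
    for p,n,c in comp(q,lo,hi,bx):
        print(nm,l,n,c,onz(q,[c],.031)[0][:2].round(4), depthpt(q,p).mean(0).round(3))
```

```text
knob [ 0.59552317 -0.05481738  0.10128437]
knob top [(np.int32(35), array([346.9, 192.5]))] side [(np.int32(28), array([322. , 182.6]))]
riser 708 [258.9 267.4]
690 [0.52593817 0.269366   0.04888516]
((0.5269516706466675, 0.2691706120967865), (0.04695819318294525, 0.1265706717967987), 75.80089569091797)
top red 18 [420.1 169. ] [ 0.5755 -0.3073] [ 0.574 -0.305  0.038]
top red 11 [396.5 174.9] [ 0.5925 -0.2321] [ 0.592 -0.232  0.032]
top green 34 [410.6 187.1] [ 0.538  -0.2511] [ 0.54  -0.254  0.022]
top green 9 [419. 207.] [ 0.4711 -0.2419] [ 0.475 -0.251  0.003]
top black 11 [425.  226.1] [ 0.4113 -0.2278] [ 0.41  -0.225  0.041]
side red 17 [332.5 157. ] [ 0.5804 -0.3097] [ 0.58  -0.304  0.035]
side green 16 [343.2 166.8] [ 0.5389 -0.2541] [ 0.539 -0.266  0.023]
side green 13 [369.5 179.2] [ 0.4473 -0.1938] [ 0.446 -0.207  0.021]
side black 9 [346.1 167.2] [ 0.5287 -0.2529] [ 0.529 -0.28   0.011]
side black 116 [354.  174.5] [ 0.5    -0.2138] [ 0.5   -0.226  0.022]
side black 56 [377.  174.8] [ 0.4218 -0.2216] [ 0.422 -0.219  0.033]
side black 10 [338.  177.5] [ 0.5532 -0.1904] [ 0.554 -0.22   0.009]
side black 32 [321.3 185.7] [ 0.6049 -0.1396] [ 0.597 -0.044  0.107]
side black 11 [367.9 183.2] [ 0.4526 -0.1713] [ 0.45  -0.201  0.008]
```

View pics/c1.png

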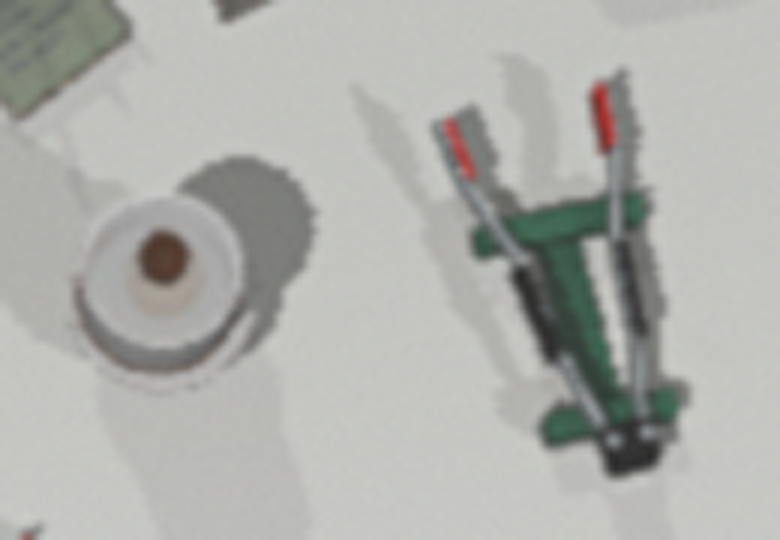

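View pics/c2.png

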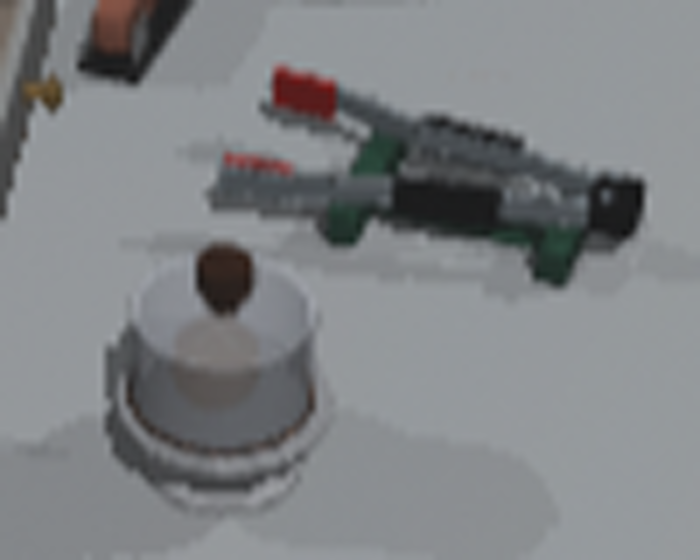

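The crops show that the tongs on the green rest have red tips at about (396.5,175) and (420.5,169.5), and a hinge block at (425,225). The clear cover has its dark knob at (347,192.7). The loose tongs on the desk are the smaller look-alike. Next I'll compute positions.

Run:
```python
from h import *
s=snap('top');t=snap('side')
print('knob',onz(s,[(346.9,192.5)],.112)[0],onz(t,[(322,183.5)],.110)[0])
p=onz(s,[(396.4,174.7),(420.3,169.3),(425.3,225.3),(409.7,202),(425.3,197.5)],[.042,.042,.042,.042,.042])
print(p.round(4)); m=(p[0]+p[1])/2; g=(p[3]+p[4])/2; print('tipmid',m,'sep',np.linalg.norm(p[0]-p[1]),'padmid',g,'padsep',np.linalg.norm(p[3]-p[4]))
d=m-p[2];print('len hinge-tip',np.linalg.norm(d),'ang',np.degrees(np.arctan2(d[1],d[0])))
d/=np.linalg.norm(d);print('grip from tips',m-.095*d)
# side: tips top red crop c2 (305,92),(257,163); block top (617,190); 
q=onz(t,[(290+300/7,145+75/7),(290+257/7,145+163/7),(290+615/7,145+180/7)],.042);print(q.round(4));m2=(q[0]+q[1])/2;print(m2,np.degrees(np.arctan2(*(m2-q[2])[1::-1])),np.linalg.norm(q[0]-q[1]))
h=cv2.cvtColor(t['color'],cv2.COLOR_BGR2HSV);k=cv2.inRange(h,(3,100,60),(18,255,255));uv=np.argwhere(k)[:,::-1];uv=uv[(uv[:,0]>295)&(uv[:,0]<375)&(uv[:,1]>265)&(uv[:,1]<320)]
dd=depthpt(t,uv);e=uv[(dd[:,2]>.044)];print('riser side',cv2.minAreaRect(onz(t,e,.05)[:,:2].astype(np.float32)))
```

```text
knob [ 0.59357591 -0.05316365  0.112     ] [ 0.59618122 -0.05134844  0.11      ]
[[ 0.5908 -0.2288  0.042 ]
 [ 0.5721 -0.3034  0.042 ]
 [ 0.4121 -0.2265  0.042 ]
 [ 0.4962 -0.2213  0.042 ]
 [ 0.4867 -0.2707  0.042 ]]
tipmid [ 0.58141381 -0.2660725   0.042     ] sep 0.07688291631324151 padmid [ 0.49145213 -0.24602777  0.042     ] padsep 0.0503013257096972
len hinge-tip 0.17390547818122143 ang -13.159805097706258
grip from tips [ 0.48890862 -0.24444406  0.042     ]
[[ 0.579  -0.3018  0.042 ]
 [ 0.5944 -0.2231  0.042 ]
 [ 0.42   -0.2303  0.042 ]]
[ 0.58670092 -0.26243206  0.042     ] -10.90757743962278 0.08017854831673998
riser side ((0.5309234261512756, 0.27536889910697937), (0.05075770244002342, 0.12836678326129913), 75.7804946899414)
```

Call:
{"method": "step_arm", "body": {"moves": [1, 0.685, -1, 0, 0, 1, 0.685, -1, 0, 0, 1, 0.685, -1, 0, 0, 1, 0.685, -1, 0, 0, 1, 0.685, -1, 0, 0], "grip_force": 30}}

```text
t: 0.92
tcp_pos: [0.3235, 0.3945, 0.304]
tool_rot: [0.152, 0.988, -0.0, 0.0]
force: [-0.2, -0.2, 1.2]
finger_gap: 1.001
gripper_force: 0.0
```

Call:
{"method": "step_arm", "body": {"moves": [1, 0.685, -1, 0, 0, 1, 0.685, -1, 0, 0, 1, 0.685, -1, 0, 0, 1, 0.685, -1, 0, 0, 1, 0.685, -1, 0, 0]}}

```text
t: 1.55
tcp_pos: [0.4611, 0.1954, 0.3041]
tool_rot: [0.152, 0.988, 0.0, 0.001]
force: [-0.1, 0.7, 0.1]
finger_gap: 1.002
gripper_force: 0.0
```

Call:
{"method": "step_arm", "body": {"moves": [1, 0.685, -1, 0, 0, 1, 0.685, -1, 0, 0, 1, 0.685, -1, 0, 0, 1, 0.685, -1, 0, 0, 1, 0.685, -1, 0, 0]}}

```text
t: 2.17
tcp_pos: [0.5979, -0.0042, 0.3037]
tool_rot: [0.151, 0.989, 0.0, 0.001]
force: [-0.1, 0.8, 0.1]
finger_gap: 1.0
gripper_force: 0.0
```

Call:
{"method": "step_arm", "body": {"moves": [1, -0.01, -0.24, 0, 0, 1, -0.01, -0.24, -0.2, 0, 1, -0.01, -0.24, -0.4, 0, 1, -0.01, -0.24, -0.6, 0, 1, -0.01, -0.24, -0.675, 0, 1, -0.01, -0.24, -0.675, 0]}}

```text
t: 2.92
tcp_pos: [0.593, -0.0491, 0.1683]
tool_rot: [0.148, 0.989, 0.0, -0.001]
force: [-0.6, 0.8, -1.0]
finger_gap: 1.004
gripper_force: 0.0
```

Run:
```python
from h import *
a=snap('top')['color'];b=snap('side')['color']
A=cv2.resize(a[150:240,300:400],(500,450),interpolation=cv2.INTER_CUBIC)
B=cv2.resize(b[110:230,270:350],(300,450),interpolation=cv2.INTER_CUBIC)
cv2.imwrite('pics/k.png',np.hstack([A,B]))
```

```text
(no output)
```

View pics/k.png

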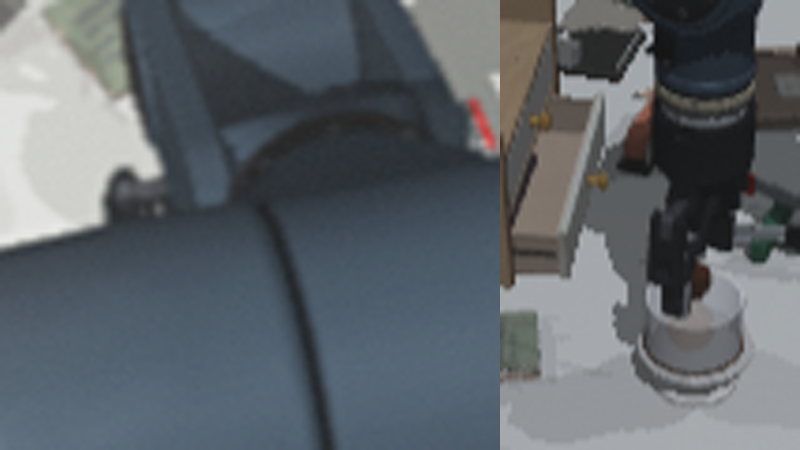

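The side crop shows the near finger at crop (676,280), in front of the knob at (702,282). That offset matches the tilted closing axis, so I'll close.

Call:
{"method": "step_arm", "body": {"moves": [0.5, 0, 0, 0, 0, 0.35, 0, 0, 0, 0, 0.1, 0, 0, 0, 0, 0.1, 0, 0, 0, 0, 0.1, 0, 0, 0, 0, 0.1, 0, 0, 0, 0], "grip_force": 35}}

```text
t: 3.78
tcp_pos: [0.5938, -0.0514, 0.1694]
tool_rot: [0.149, 0.989, -0.0, 0.0]
force: [-1.8, -2.0, 5.0]
finger_gap: 0.272
gripper_force: 34.4
```

Call:
{"method": "step_arm", "body": {"moves": [0.1, 0, 0, 0.05, 0, 0.1, 0, 0, 0.15, 0, 0.1, 0, 0, 0.3, 0, 0.1, 0, 0, 0.45, 0, 0.1, 0, 0, 0.55, 0, 0.1, 0, 0, 0.55, 0]}}

```text
t: 4.53
tcp_pos: [0.5942, -0.0506, 0.2805]
tool_rot: [0.149, 0.989, 0.0, 0.002]
force: [-0.5, -0.3, -1.4]
finger_gap: 0.274
gripper_force: 34.5
```

Run:
```python
from h import *
st=manip.sense();print(st['tcp_pos'],st['finger_gap'])
b=snap('side')['color']
cv2.imwrite('pics/l.png',cv2.resize(b[60:240,240:400],(640,600)[0:1]+(600,),interpolation=cv2.INTER_CUBIC)[:, :])
```

```text
[ 0.59419544 -0.05061138  0.28046398] 0.2741370535074672
```

View pics/l.png

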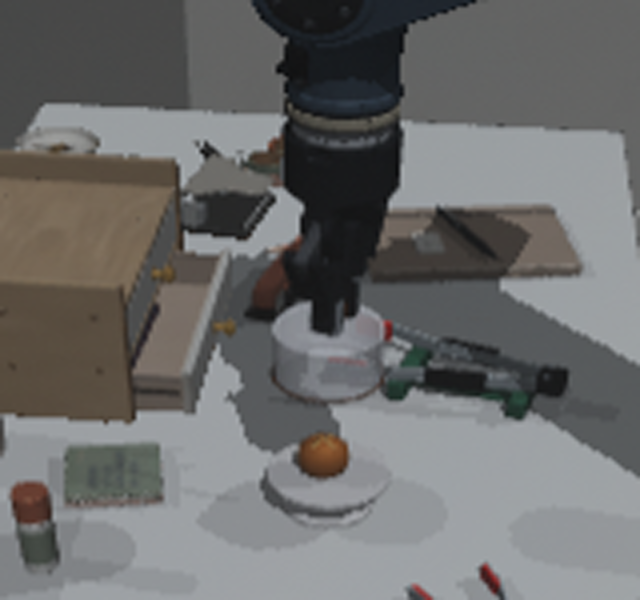

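The side crop shows the cover hanging level in the gripper at crop (328,350), and the roll uncovered on the stand at crop (325,455). Next, the riser.

Call:
{"method": "step_arm", "body": {"moves": [0.1, -0.03, 0.15, 0, 0, 0.1, -0.08, 0.4, 0, 0, 0.1, -0.13, 0.65, 0, 0, 0.1, -0.18, 0.9, 0, 0, 0.1, -0.2, 1, 0, 0]}}

```text
t: 5.2
tcp_pos: [0.5517, 0.1516, 0.2773]
tool_rot: [0.148, 0.989, -0.0, -0.002]
force: [-0.5, -0.5, -1.9]
finger_gap: 0.271
gripper_force: 34.6
```

Call:
{"method": "step_arm", "body": {"moves": [0.1, -0.05, 0.25, 0, 0, 0.1, -0.09, 0.45, 0, 0, 0.1, -0.12, 0.58, 0, 0, 0.1, -0.125, 0.61, 0, 0, 0.1, -0.125, 0.61, 0, 0, 0.1, -0.125, 0.61, 0, 0]}}

```text
t: 5.95
tcp_pos: [0.5289, 0.2698, 0.2786]
tool_rot: [0.15, 0.989, -0.0, -0.0]
force: [0.4, 0.2, -0.5]
finger_gap: 0.27
gripper_force: 34.7
```

Run:
```python
from h import *
st=manip.sense();print(st['tcp_pos'],st['finger_gap'])
t=snap('side')
h=cv2.cvtColor(t['color'],cv2.COLOR_BGR2HSV)
p=proj(t,[st['tcp_pos']-[0,0,.129],[.529,.272,.05]]);print(p)
cv2.imwrite('pics/m.png',cv2.resize(t['color'][180:330,260:420],(640,600),interpolation=cv2.INTER_CUBIC))
```

```text
[0.52894857 0.26984066 0.27859946] 0.26986574306647304
[[338.92261792 259.77422922]
 [336.71636895 287.32792674]]
```

View pics/m.png

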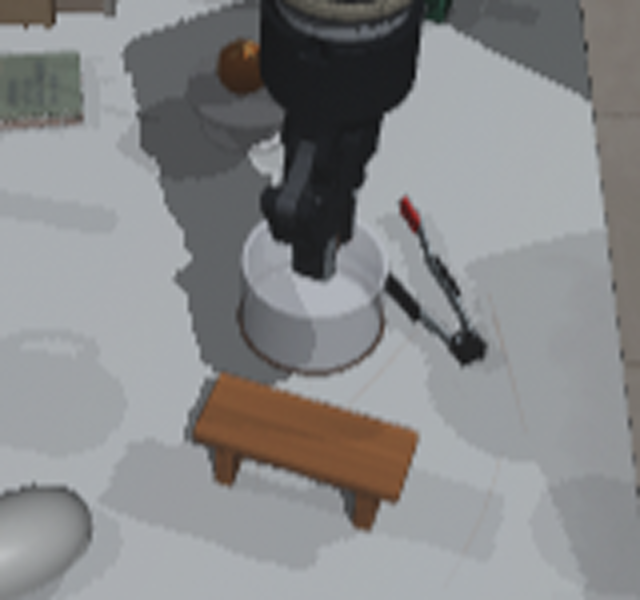

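The side crop shows the cover hanging above the riser, with its rim centre near crop (312,325) and the board centre at (305,437), as predicted. I'll lower it.

Call:
{"method": "step_arm", "body": {"moves": [0.1, 0, 0.005, -0.15, 0, 0.1, 0, 0.005, -0.3, 0, 0.1, 0, 0.005, -0.42, 0, 0.1, 0, 0.005, -0.46, 0, 0.1, 0, 0.005, -0.48, 0, 0.1, 0, 0.005, -0.49, 0, 0.1, 0, 0.005, -0.49, 0]}}

```text
t: 6.88
tcp_pos: [0.5289, 0.2722, 0.1817]
tool_rot: [0.149, 0.989, 0.0, 0.001]
force: [0.6, -0.3, -0.8]
finger_gap: 0.273
gripper_force: 34.7
```

Call:
{"method": "step_arm", "body": {"moves": [0.1, 0, 0, -0.005, 0, 0.1, 0, 0, -0.01, 0, 0.1, 0, 0, -0.01, 0]}}

```text
t: 7.25
tcp_pos: [0.5286, 0.2722, 0.1791]
tool_rot: [0.149, 0.989, 0.0, 0.0]
force: [0.1, -0.2, 0.7]
finger_gap: 0.272
gripper_force: 34.7
```

Call:
{"method": "step_arm", "body": {"moves": [0.1, 0, 0, -0.005, 0, 0.1, 0, 0, -0.005, 0, 0.35, 0, 0, -0.005, 0, 0.4, 0, 0, -0.005, 0, 0.6, 0, 0, 0, 0, 1, 0, 0, 0, 0, 1, 0, 0, 0, 0, 1, 0, 0, 0, 0]}}

```text
t: 8.25
tcp_pos: [0.5285, 0.2721, 0.1789]
tool_rot: [0.149, 0.989, -0.0, -0.0]
force: [0.2, 0.2, 0.0]
finger_gap: 1.002
gripper_force: 0.0
```

Call:
{"method": "step_arm", "body": {"moves": [1, 0, 0, 0.1, 0, 1, 0, 0, 0.3, 0, 1, 0, 0, 0.55, 0, 1, 0, 0, 0.55, 0]}}

```text
t: 8.75
tcp_pos: [0.5307, 0.2728, 0.2934]
tool_rot: [0.149, 0.989, 0.002, 0.005]
force: [-0.2, 0.1, -0.9]
finger_gap: 1.005
gripper_force: 0.0
```

Call:
{"method": "step_arm", "body": {"moves": [1, -0.1, -1, 0, 0, 1, -0.1, -1, 0, 0, 1, -0.1, -1, 0, 0, 1, -0.1, -1, 0, 0, 1, -0.1, -1, 0, 0]}}

```text
t: 9.38
tcp_pos: [0.5083, 0.0716, 0.2883]
tool_rot: [0.15, 0.989, 0.0, -0.001]
force: [0.1, 0.1, -0.5]
finger_gap: 0.997
gripper_force: 0.0
```

Run:
```python
from h import *
st=manip.sense();print(st['tcp_pos'],st['finger_gap'])
t=snap('side');s=snap('top')
for q,n in((s,'top'),(t,'side')):
  h=cv2.cvtColor(q['color'],cv2.COLOR_BGR2HSV);m=cv2.inRange(h,(8,130,60),(22,255,255))
  n_,l,stt,c=cv2.connectedComponentsWithStats(m)
  for i in range(1,n_):
    X=onz(q,[c[i]],.06)[0]
    if stt[i,4]>15 and abs(X[0]-.6)<.04 and abs(X[1]+.05)<.04: print(n,'roll',stt[i],c[i],X)
A=cv2.resize(s['color'][140:300,230:450],(440,320),interpolation=cv2.INTER_CUBIC)
B=cv2.resize(t['color'][160:320,290:400],(330,480),interpolation=cv2.INTER_CUBIC)
C=np.zeros((480,770,3),np.uint8);C[:320,:440]=A;C[:,440:]=B
cv2.imwrite('pics/n.png',C)
```

```text
[0.50828896 0.07157178 0.28831153] 0.9970762056281199
side roll [315 191  10  11  58] [318.60344828 195.03448276] [ 0.60602131 -0.05663964  0.06      ]
```

View pics/n.png

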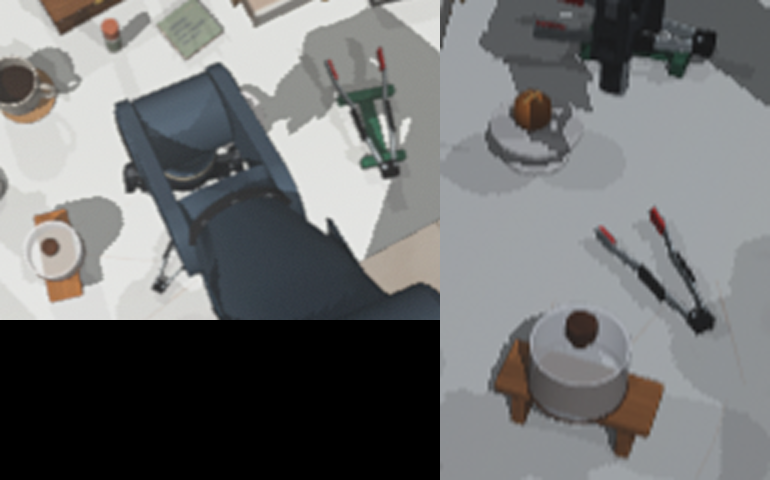

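The crops show the cover upright and centred on the riser (side crop at (580,365)), the roll on the stand at crop (533,110), and the rest tongs undisturbed. I'll go above the tongs and measure the roll from there.

Call:
{"method": "step_arm", "body": {"moves": [1, -0.05, -1, 0, 0.02, 1, -0.05, -1, 0, 0.02, 1, -0.05, -1, 0, 0.02, 1, -0.05, -1, 0, 0.02, 1, -0.05, -1, 0, 0.02]}}

```text
t: 10.1
tcp_pos: [0.4989, -0.1271, 0.2886]
tool_rot: [0.118, 0.993, 0.0, -0.0]
force: [-0.1, 0.6, -0.6]
finger_gap: 1.001
gripper_force: 0.0
```

Call:
{"method": "step_arm", "body": {"moves": [1, -0.04, -0.585, 0, 0, 1, -0.04, -0.585, 0, 0, 1, -0.04, -0.585, -0.3, 0, 1, -0.04, -0.585, -0.5, 0, 1, -0.04, -0.585, -0.5, 0]}}

```text
t: 10.72
tcp_pos: [0.4895, -0.2413, 0.1862]
tool_rot: [0.117, 0.993, 0.002, -0.004]
force: [0.5, 0.1, 0.8]
finger_gap: 1.003
gripper_force: 0.0
```

Run:
```python
from h import *
st=manip.sense();print(st['tcp_pos'],st['tool_rot'])
t=snap('side');s=snap('top')
for q,n in((s,'top'),(t,'side')):
  h=cv2.cvtColor(q['color'],cv2.COLOR_BGR2HSV);m=cv2.inRange(h,(5,90,40),(25,255,255))
  n_,l,stt,c=cv2.connectedComponentsWithStats(m)
  for i in range(1,n_):
    X=onz(q,[c[i]],.058)[0]
    if stt[i,4]>15 and abs(X[0]-.6)<.04 and abs(X[1]+.05)<.04: print(n,'roll',stt[i],c[i],X)
A=cv2.resize(s['color'][140:240,320:450],(390,300),interpolation=cv2.INTER_CUBIC)
B=cv2.resize(t['color'][110:220,290:390],(400,440),interpolation=cv2.INTER_CUBIC)
C=np.zeros((440,790,3),np.uint8);C[:300,:390]=A;C[:,390:]=B
cv2.imwrite('pics/o.png',C)
```

```text
[ 0.48954882 -0.24126347  0.18615191] [ 0.1167774   0.99314871  0.00245056 -0.00355897]
top roll [342 190  12  12 112] [347.02678571 195.79464286] [ 0.59722087 -0.05853362  0.058     ]
side roll [315 190  12  13 127] [320.45669291 196.22834646] [ 0.60002371 -0.05402964  0.058     ]
```

View pics/o.png

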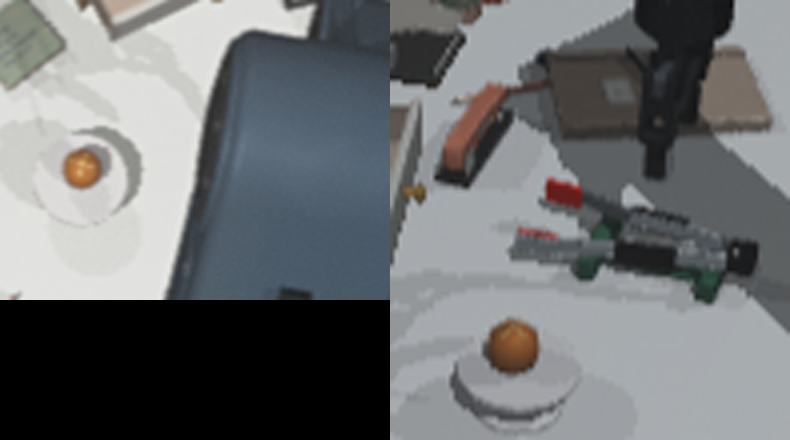

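The crops show the roll centred on the stand, at (347,196) in the top view and (320.5,196.2) in the side view, which puts it at about (0.598,-0.056). The gripper is above the tongs' pads. I'll descend and make the light squeeze.

Call:
{"method": "step_arm", "body": {"moves": [1, 0, -0.005, -0.15, 0, 1, 0, -0.005, -0.3, 0, 1, 0, -0.005, -0.45, 0, 1, 0, -0.005, -0.54, 0, 1, 0, -0.005, -0.54, 0]}}

```text
t: 11.45
tcp_pos: [0.491, -0.2456, 0.0812]
tool_rot: [0.118, 0.993, -0.0, 0.0]
force: [0.1, 0.4, 0.4]
finger_gap: 1.001
gripper_force: 0.0
```

Call:
{"method": "step_arm", "body": {"moves": [0.75, 0, 0, 0, 0, 0.65, 0, 0, 0, 0, 0.6, 0, 0, 0, 0, 0.58, 0, 0, 0, 0, 0.58, 0, 0, 0, 0, 0.58, 0, 0, 0, 0], "grip_force": 40}}

```text
t: 12.2
tcp_pos: [0.4917, -0.2466, 0.0833]
tool_rot: [0.118, 0.993, -0.001, 0.002]
force: [-0.0, 1.6, 10.3]
finger_gap: 0.586
gripper_force: 9.8
```

Call:
{"method": "step_arm", "body": {"moves": [0.58, 0, 0, 0.03, 0, 0.58, 0, 0, 0.08, 0, 0.58, 0, 0, 0.18, 0, 0.58, 0, 0, 0.3, 0, 0.58, 0, 0, 0.42, 0, 0.58, 0, 0, 0.5, 0, 0.58, 0, 0, 0.5, 0, 0.58, 0, 0, 0.5, 0]}}

```text
t: 13.2
tcp_pos: [0.4901, -0.2456, 0.1804]
tool_rot: [0.118, 0.993, 0.0, -0.001]
force: [0.3, -0.2, -1.0]
finger_gap: 0.58
gripper_force: 5.7
```

```bash
cat > tips.py <<'E'
from h import *
st=manip.sense();print(st['tcp_pos'],st['finger_gap'],st['gripper_force'],st['force'])
t=snap('side');h=cv2.cvtColor(t['color'],cv2.COLOR_BGR2HSV)
m=cv2.inRange(h,(0,120,60),(6,255,255))|cv2.inRange(h,(172,120,60),(180,255,255))
n,l,stt,c=cv2.connectedComponentsWithStats(m)
for i in range(1,n):
    if stt[i,4]>7:
        p=np.argwhere(l==i)[:,::-1]; d=depthpt(t,p); print(stt[i],c[i].round(1),np.median(d,0).round(4),d[:,2].min().round(3),d[:,2].max().round(3))
cv2.imwrite('pics/p.png',cv2.resize(t['color'][90:230,270:400],(650,600),interpolation=cv2.INTER_CUBIC))
E
python3 tips.py
```

```text
[ 0.49012992 -0.24561084  0.18036941] 0.5800127237147257 5.734143251320347 [ 0.26560049 -0.15408399 -1.03778247]
[330 132   9   8  57] [334.  135.3] [ 0.5782 -0.2969  0.1283] 0.011 0.14
[325 142   8   2   8] [328.5 142.6] [ 0.5922 -0.2338  0.1374] 0.136 0.139
[214 147  10  23  51] [218.2 157.2] [ 0.9292 -0.1217  0.1285] 0.095 0.157
[246 211   4   6  14] [247.1 214. ] [0.798  0.0648 0.0709] 0.064 0.082
[361 230   4   8  15] [362.3 233.3] [0.4671 0.0433 0.0114] 0.001 0.016
[344 236   4   5   8] [345.5 238. ] [0.5148 0.0729 0.0149] 0.013 0.018
```

Call:
{"method": "step_arm", "body": {"moves": [0.58, 0.01, 0.1, 0, 0, 0.58, 0.02, 0.3, 0, 0, 0.58, 0.04, 0.5, 0, 0, 0.58, 0.06, 0.7, 0, 0, 0.58, 0.07, 0.88, 0, 0, 0.58, 0.078, 0.97, 0, 0, 0.58, 0.078, 1, 0, 0, 0.58, 0.078, 1, 0, 0]}}

```text
t: 14.25
tcp_pos: [0.5062, -0.0461, 0.1808]
tool_rot: [0.118, 0.993, -0.0, -0.0]
force: [-0.5, -0.3, -1.4]
finger_gap: 0.579
gripper_force: 5.7
```

Call:
{"method": "step_arm", "body": {"moves": [0.58, 0, 0.043, 0, 0, 0.58, 0, 0.043, 0, 0, 0.58, 0, 0.043, 0, 0]}}

```text
t: 14.62
tcp_pos: [0.5062, -0.0377, 0.1809]
tool_rot: [0.118, 0.993, -0.0, 0.0]
force: [-0.2, 0.3, -0.7]
finger_gap: 0.577
gripper_force: 5.7
```

```bash
python3 tips.py
```

```text
[ 0.50619786 -0.03770521  0.18090992] 0.5771595763419471 5.736374843982048 [-0.23100459  0.31781147 -0.7432136 ]
[313 107   4   4   9] [314.6 108. ] [ 0.691  -0.7124  0.0126] 0.0 0.018
[214 147  10  23  51] [218.2 157.2] [ 0.9289 -0.1218  0.127 ] 0.093 0.158
[319 167  11   8  65] [323.7 170.6] [ 0.5942 -0.0892  0.13  ] 0.117 0.141
[246 211   3   6  13] [247.  214.1] [0.7983 0.0633 0.0721] 0.062 0.083
[361 230   4   8  15] [362.3 233.3] [0.4671 0.0438 0.0109] 0.001 0.016
[344 236   4   5   8] [345.5 238. ] [0.5147 0.0715 0.0145] 0.013 0.016
```

View pics/p.png

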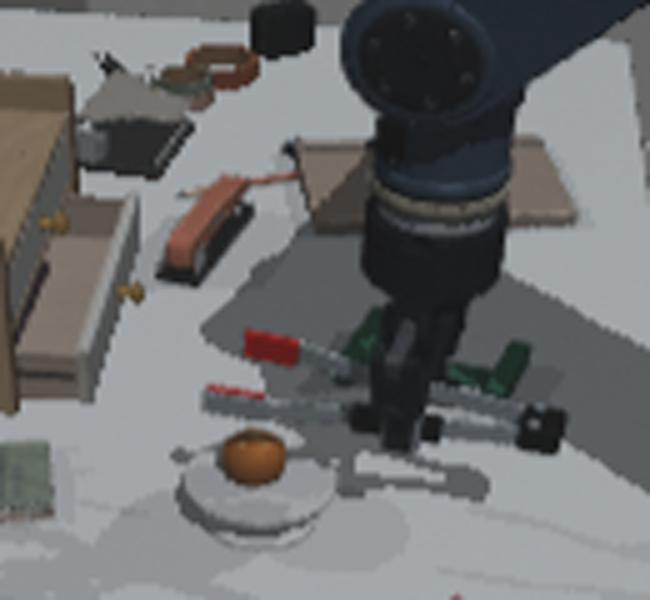

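The crop shows the tongs level with the tips at crop (272,347) and (236,392), above and around the roll at (252,457). That matches the prediction, so I'll descend straight with a 2 mm y trim.

Call:
{"method": "step_arm", "body": {"moves": [0.58, 0, 0.01, -0.05, 0, 0.58, 0, 0.01, -0.12, 0, 0.58, 0, 0.01, -0.2, 0, 0.58, 0, 0.01, -0.28, 0, 0.58, 0, 0.01, -0.34, 0, 0.58, 0, 0.01, -0.357, 0, 0.58, 0, 0.01, -0.357, 0, 0.58, 0, 0.01, -0.357, 0]}}

```text
t: 15.68
tcp_pos: [0.5065, -0.0354, 0.1099]
tool_rot: [0.118, 0.993, -0.0, 0.001]
force: [0.2, 0.5, -1.1]
finger_gap: 0.579
gripper_force: 5.7
```

Run:
```python
import tips
from h import *
t=tips.t;h=tips.h;m=cv2.inRange(h,(7,90,40),(25,255,255));n,l,s,c=cv2.connectedComponentsWithStats(m)
for i in range(1,n):
  if s[i,4]>15 and 300<c[i][0]<340 and 180<c[i][1]<215: print('roll',s[i],c[i])
```

```text
[ 0.50647083 -0.0353651   0.10994023] 0.5787184868712335 5.73631381674204 [ 0.22863429  0.53299321 -1.05103388]
[214 147  10  23  51] [218.2 157.2] [ 0.9289 -0.1236  0.1299] 0.094 0.158
[318 186  11   8  38] [323.6 189.1] [ 0.592  -0.0869  0.0621] 0.051 0.803
[312 199  10   3  14] [316.6 199.9] [ 0.6092 -0.0256  0.0679] 0.065 0.071
[246 212   3   5  10] [246.7 213.8] [0.7995 0.0634 0.0716] 0.063 0.078
[360 230   5   8  18] [362.3 233.5] [0.467 0.045 0.011] 0.003 0.016
[344 236   4   5   8] [345.5 238. ] [0.5147 0.0722 0.0161] 0.013 0.018
roll [315 190  12  12 115] [320.72173913 195.26956522]
```

Call:
{"method": "step_arm", "body": {"moves": [0.55, 0, 0, 0, 0, 0.52, 0, 0, 0, 0, 0.5, 0, 0, 0, 0, 0.48, 0, 0, 0, 0, 0.46, 0, 0, 0, 0, 0.4, 0, 0, 0, 0, 0.3, 0, 0, 0, 0, 0.3, 0, 0, 0, 0, 0.3, 0, 0, 0, 0], "grip_force": 45}}

```text
t: 16.85
tcp_pos: [0.5062, -0.0353, 0.1096]
tool_rot: [0.118, 0.993, -0.0, 0.0]
force: [-0.0, 0.2, 0.8]
finger_gap: 0.459
gripper_force: 46.6
```

Call:
{"method": "step_arm", "body": {"moves": [0.3, 0, 0, 0.02, 0, 0.3, 0, 0, 0.06, 0, 0.3, 0, 0, 0.12, 0, 0.3, 0, 0, 0.2, 0, 0.3, 0, 0, 0.3, 0, 0.3, 0, 0, 0.4, 0, 0.3, 0, 0, 0.5, 0, 0.3, 0, 0, 0.6, 0, 0.3, 0, 0, 0.67, 0, 0.3, 0, 0, 0.7, 0, 0.3, 0, 0, 0.7, 0, 0.3, 0, 0, 0.7, 0]}}

```text
t: 18.35
tcp_pos: [0.5057, -0.0352, 0.2489]
tool_rot: [0.118, 0.993, 0.0, -0.001]
force: [-0.1, 0.0, -0.6]
finger_gap: 0.454
gripper_force: 46.4
```

Run:
```python
import tips
from h import *
t=tips.t;h=tips.h;m=cv2.inRange(h,(7,90,40),(25,255,255));n,l,s,c=cv2.connectedComponentsWithStats(m)
for i in range(1,n):
  if s[i,4]>15 and 290<c[i][0]<350 and 90<c[i][1]<215: print('roll',s[i],c[i],np.median(depthpt(t,np.argwhere(l==i)[:,::-1]),0))
  if s[i,4]>15 and 290<c[i][0]<400 and 260<c[i][1]<330: print('riser',s[i])
cv2.imwrite('pics/q.png',cv2.resize(t['color'][90:320,260:420],(417,600),interpolation=cv2.INTER_CUBIC))
```

```text
[ 0.50569941 -0.03519192  0.24889623] 0.4538564544901963 46.4459502696991 [-0.05930724  0.00689573 -0.57640433]
[214 147  10  23  51] [218.3 157.4] [ 0.9281 -0.1205  0.129 ] 0.094 0.158
[325 152   4   7  11] [327.2 154.3] [ 0.5832 -0.074   0.2023] 0.194 0.205
[313 159  11   3  16] [318.1 160.1] [ 0.6063 -0.0342  0.2041] 0.203 0.206
[244 211   5   6  15] [246.1 213.1] [0.8016 0.0636 0.0751] 0.064 0.082
[361 230   4   8  15] [362.3 233.3] [0.4671 0.0436 0.0111] 0.002 0.018
[344 236   4   5   8] [345.5 238. ] [0.5147 0.0716 0.0145] 0.014 0.016
roll [307 101  15  10  65] [314.98461538 104.64615385] [ 0.68873583 -0.73984329  0.01473459]
roll [304 132  16  20  66] [310.53030303 140.68181818] [ 0.67049756 -0.38972975  0.04004083]
roll [315 152  14  11 101] [321.96039604 156.6039604 ] [ 0.59742494 -0.04654262  0.20886104]
riser [336 264   6   6  23]
riser [309 273  11  28 185]
riser [343 285  21  27 276]
```

Call:
{"method": "step_arm", "body": {"moves": [0.3, 0, 0, 0, 0, 0.3, 0, 0, 0, 0, 0.3, 0, 0, 0, 0, 0.3, 0, 0, 0, 0, 0.3, 0, 0, 0, 0, 0.3, 0, 0, 0, 0, 0.3, 0, 0, 0, 0, 0.3, 0, 0, 0, 0]}}

```text
t: 19.4
tcp_pos: [0.5061, -0.0353, 0.2495]
tool_rot: [0.118, 0.993, 0.0, -0.0]
force: [-0.0, 0.1, -1.5]
finger_gap: 0.448
gripper_force: 46.4
```

Run:
```python
import tips
from h import *
t=tips.t;h=tips.h;m=cv2.inRange(h,(7,90,40),(25,255,255));n,l,s,c=cv2.connectedComponentsWithStats(m)
ok=False
for i in range(1,n):
  if s[i,4]>50 and 315<c[i][0]<330 and 150<c[i][1]<165:
    z=np.median(depthpt(t,np.argwhere(l==i)[:,::-1]),0)[2];print('roll',s[i],c[i],z);ok=z>.2
if ok: print(manip.sign_off())
```

```text
[ 0.506125   -0.03527619  0.24950775] 0.44799347660604383 46.447210907936096 [-0.04834297  0.09752594 -1.5025024 ]
[314 107   6   3  12] [316.2 107.9] [ 0.6831 -0.7182  0.0124] -0.0 0.018
[214 147  10  23  51] [218.3 157.4] [ 0.9283 -0.1205  0.1284] 0.095 0.159
[324 152   5   7  13] [326.9 153.9] [ 0.5852 -0.0729  0.2044] 0.194 0.215
[313 159  11   3  15] [318.1 159.9] [ 0.6079 -0.0348  0.2048] 0.204 0.207
[244 209   6   7  13] [246.  212.7] [0.8016 0.0631 0.0733] 0.064 0.089
[361 230   4   8  15] [362.3 233.3] [0.4672 0.0444 0.0107] 0.001 0.016
[344 236   4   5   8] [345.5 238. ] [0.5147 0.0701 0.0141] 0.012 0.017
roll [315 152  14  11 100] [321.82 156.53] 0.2087856506325154
the job is handed in; nothing more can be done
None
```

The job is handed in at about 19.5 s of the 56 s allowed: the cover stands upright on the riser, and the roll is held in the closed tongs about 14 cm above the stand, steady over the last second before hand-in (the fingers were still closing very slightly).

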